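# Seat and hold the cover of a culture chamber

### The job

In the mushroom growing room, first open the chamber's red vent cap by twisting it anticlockwise (seen from above) all the way to its stop, so that air can escape. Then take the round blue cover by its handle, set it over the dish and feel about until its hidden hole drops onto the locating pin, and press it fully home against the springy seal. Finish while still holding the handle and pressing the cover down, with the vent left open and the tubs and the vial left where they stand.

Things in the scene. Friction and masses are not known exactly. Their poses are not given: they have to be found in the camera images.
- chamber: culture chamber fixed to the table: grey plinth 140 (x) x 260 (y) x 25 mm high carrying a round dish and a vent with a red cap. Origin at the centre of the plinth's underside, z up. The aluminium dish (110 mm across, solid flat top 40 mm above the table) is centred at y = -60 mm, the cap at y = +70 mm. A red and a green dot on the plinth show where the cap's white line points when shut and when open
- pin_tip (a point): top centre of the brass locating pin upright in the middle of the dish, 55 mm above the table; axes as the chamber's. The pin rises 15 mm above the dish: 12 mm thick for its lower 10 mm, then tapering to 7 mm at the tip. A black sprung seal ring (72 mm inside, 92 mm outside) lies round it, its top 5 mm above the dish and 10 mm below the tip
- cap_top (a point): centre of the top of the round red vent cap, 73 mm above the table; the frame turns with the cap, its x axis along the white line. The cap is 38 mm across (faint ribs add nothing to the grip) and 28 mm tall, its lower edge 20 mm above the plinth; it is captive on its neck and does not rise
- vent_cap (a joint): turn of the vent cap in rad: 0 shut, growing anticlockwise seen from above, stop at 1.4; starts between 0 and 0.25. Stiff (0.04 N m), stays where it is left
- cover: loose round blue cover, 110 mm across, 24 mm thick, 0.24 to 0.36 kg, lying flat, hole underneath; origin at the centre of its underside, z up. Blind hole in the middle of the underside: 14 mm across, 18 mm deep. Any turn about the pin will do. Dropped onto the pin it rests on the seal, underside 10 mm below the pin's tip; pressed home, the underside meets the dish, 15 mm below the tip
- handle (a point): middle of the cover's white bar handle, 43 mm above the cover's underside, on its axis. The bar is 60 mm long along the cover's x, 22 mm wide along y, and stands from 24 to 62 mm above the underside
- seal (a joint): how far the seal ring is pressed down, in m: 0 free, 0.005 when the cover is fully home on the dish. Its spring holds up the cover's weight; pressing it home takes about 9 N in all, the cover's own weight included
- tub_a: clear rectangular culture tub with orange growth inside, lid on, 96 x 126 x 61 mm, 0.4 kg; origin at the centre of its underside. A bystander
- tub_b: clear rectangular culture tub with orange growth inside, lid on, 96 x 126 x 61 mm, 0.4 kg; origin at the centre of its underside. A bystander
- tub_c: clear rectangular culture tub with orange growth inside, lid on, 96 x 126 x 61 mm, 0.4 kg; origin at the centre of its underside. A bystander
- vial: amber glass vial with white cap, 32 mm across, 70 mm tall, standing between the chamber and the cover; origin at the centre of its underside. A bystander

How it is judged:
On the way, in this order (a step that is already met when the one before it is completed fails the run):
1. the vent cap is opened (turned past 1.15 rad), the cover not yet on the pin (value of joint vent_cap above 1.15 rad and not (horizontal distance between cover and pin_tip below 0.004 m and z of cover in the frame of pin_tip below -0.004 m and angle between cover's own z axis and vertical below 0.08 rad)), for 0.2 s.
2. the cover has dropped onto the pin, vent open (value of joint vent_cap above 1.15 rad and horizontal distance between cover and pin_tip below 0.004 m and z of cover in the frame of pin_tip below -0.006 m and angle between cover's own z axis and vertical below 0.08 rad), for 0.2 s.
At the end, for the whole second after the job is handed in: the vent cap is turned past 1.15 rad of its 1.4; the cover is on the pin (within 4 mm of its axis, level within 0.08 rad), its underside at least 13 mm below the pin's tip and the seal ring pressed down by more than 3 mm of its 5; the gripper's fingers still bear on the cover with more than 3 N (value of joint vent_cap above 1.15 rad and horizontal distance between cover and pin_tip below 0.004 m and z of cover in the frame of pin_tip below -0.013 m and angle between cover's own z axis and vertical below 0.08 rad and value of joint seal above 0.003 m and contact force between the fingers and cover above 3 N); the arm keeps its last pose, push and grip.
It fails at once if a culture tub is shoved more than 40 mm (distance of any of tub_a, tub_b, tub_c from where it was at the start of the episode above 0.04 m).
It fails at once if the vial is shoved more than 40 mm or knocked over (distance of vial from where it was at the start of the episode above 0.04 m or angle between vial's own z axis and vertical above 0.5 rad).
It also fails if it takes over 58 s, if anything falls off the work surface, if the arm or the gripper's body presses on something with over 40 N, if the wrist force passes 120 N, or if a joint passes its speed limit or range.

### The arm

A 6-joint arm with a two-finger parallel gripper is mounted at the origin on the work surface. World frame = base frame: x ahead of the robot, y to its left, z up, the work surface at z = 0. Lengths are in m, angles in rad, forces in N, time in s.
With the tool pointing down it reaches from about 0.35 to 0.85 m from the base axis. Payload 8.1 kg.
Tool frame: the origin (TCP) lies between the finger pads; the fingertips stand 11 mm ahead of it and the grasp point (between the pads) lies 8 mm behind it; z points along the fingers, y is the direction in which the jaws open and shut (so a half turn about z gives the same grasp; the last joint's range is limited). The gripper opens to 93 mm and grips with 3 to 60 N. Pads are 15 mm wide; open, the fingers measure 128 mm over their backs; the gripper's body (75 mm by 188 mm) begins 65 mm behind the grasp point.
Start: joints at [1.088, 0.13, 1.488, -0, 1.523, -0.085], TCP at [0.232, 0.553, 0.23] pointing down, gripper open.
Joint ranges: [-2.96, 2.96], [-0.89, 2.26], [0.02, 2.5], [-1.34, 4.48], [0, 2.73], [-2.66, 2.66]. Speed limits (rad/s): [2.39, 2.39, 2.79, 3.14, 3.14, 3.14].

### API

Orientations are given as a 3x3 rotation matrix whose columns are the frame's x, y, z axes.
In Python, from cell import * gives the robot as it stands.
- The arm moves only by the shell command python3 -m pendant 'ROWS' [OPENING] [FORCE]. ROWS is JSON, a list of rows, each a list of 2 entries, a list of its own where there are three numbers: the shift along the tool's x, y, z in m, then the turn about the tool's z in rad. In form: [[[tx, ty, tz], yaw], ...]. A call has 1 to 20 rows; each row shifts and turns the commanded pose from where the row before left it, along the tool's axes as they then stand; what a row does not reach is not made up. A row lasts 1/10 s, in which the tool goes at most 50 mm and 8.59 degrees, less where a joint would pass 70% of its speed; a pose out of reach is approached as far as the arm can. A call with a gripper value outside its range is refused whole. OPENING is the closure, from -1 (fully open) to 1 (shut), set as the call begins (- or left out, the last holds). The fingers move at their own pace and stop on an object; FORCE is the grip in N (left out, the last holds). Time passes only in rows, so rows that do not move let the fingers close. It gives the time, the measured TCP pose, the force and the opening at its end, in the units of the state.
- observe(): the state, without advancing time (a new reading comes with each control period).
- get_image(name): name is "side" or "top" or "wrist"; returns a dict with "img" (384x512x3 uint8, red, green, blue), "range_z" (384x512 float32, m along the optical axis (not along the pixel's ray), 0 where there is no reading), "fov_y" (degrees; the focal length in pixels is half the picture's height over the tangent of half this angle, whatever the lens; pixels are square), "cx", "cy" (the principal point, pixels), "k1" (the pictures are not rectified: a ray, as slopes to the right and down, at radius r is drawn at 1 + k1 r^2 times it, then the intrinsics apply), "world_to_cam" (4x4, takes a point from world to camera coordinates); the wrist camera has in their place "tool_from_camera" (4x4, takes a point from camera to tool coordinates, whose origin is the TCP and whose axes are the flange's). Camera axes: x right, y down, z forward; pixel columns grow to the right and rows downward; lengths in m; the calibration is good to about 2 mm. A picture is of the moment at which its call begins: read the wrist's pose just before it.
- finish_job(): hands the job in, once; it reports no verdict.
The state is a dict: "t": time; "qpos": joint angles; "joint_vel": joint speeds; "joint_torque": joint torques, N m; "ee_pos": TCP position; "tcp_rot": TCP orientation; "contact_force": force on the tool from outside, world axes, zero at the start; "wrist_torque": the same for the moment, N m; "finger_gap": finger opening in m.
Only numpy, scipy, OpenCV 4.12 (cv2) and the standard library are available. Lean on these libraries where they do the work, as an engineer would, in place of code of your own. Each camera call takes 0.05 s, during which the arm holds its last target.

## Working session

There is one attempt and no reset: what is moved stays moved. The work goes in short steps, Python scripts to look and compute and a shell command to move; the robot and the scene stay as the last step left them, time stands still between calls to the robot, and variables do not carry over. Pictures are saved under pics/ and viewed, and the job is handed in when it is done.

```bash
ls; mkdir -p pics
cat > h.py <<'E'
from cell import *
import numpy as np, cv2
def K(d):
    f=d["img"].shape[0]/2/np.tan(np.radians(d["fov_y"])/2); return f
def rays(d,uv):
    uv=np.atleast_2d(uv).astype(float); f=K(d)
    p=np.c_[(uv[:,0]-d["cx"])/f,(uv[:,1]-d["cy"])/f]
    q=p.copy()
    for _ in range(30):
        r2=(q**2).sum(1,keepdims=True); q=p/(1+d["k1"]*r2)
    return np.c_[q,np.ones(len(q))]
def cam2world(d,st=None):
    if "world_to_cam" in d and d["world_to_cam"] is not None: return np.linalg.inv(np.array(d["world_to_cam"]))
    T=np.eye(4);T[:3,:3]=np.array(st["tcp_rot"]);T[:3,3]=st["ee_pos"]
    return T@np.array(d["tool_from_camera"])
def onplane(d,uv,z,st=None):
    T=cam2world(d,st); r=rays(d,uv)@T[:3,:3].T; o=T[:3,3]
    return o+r*((z-o[2])/r[:,2])[:,None]
def depthpts(d,st=None):
    h,w=d["range_z"].shape; v,u=np.mgrid[:h,:w]
    r=rays(d,np.c_[u.ravel(),v.ravel()])*d["range_z"].reshape(-1,1)
    T=cam2world(d,st); return (r@T[:3,:3].T+T[:3,3]).reshape(h,w,3)
def save(d,n,s=1.5):
    cv2.imwrite(f"pics/{n}.png",cv2.resize(d["img"][:,:,::-1],None,fx=s,fy=s,interpolation=cv2.INTER_CUBIC))
E
python3 - <<'E'
from h import *
st=observe(); print({k:np.round(v,3).tolist() for k,v in st.items()})
for n in("top","side","wrist"):
    d=get_image(n); save(d,n+"0"); print(n,{k:v for k,v in d.items() if k not in("img","range_z")})
E
```

```text
pics
{'t': 0.0, 'qpos': [1.088, 0.131, 1.489, -0.0, 1.523, -0.085], 'joint_vel': [-0.001, -0.0, 0.0, 0.001, -0.001, -0.001], 'joint_torque': [0.001, -55.985, -49.175, 0.077, 0.036, -0.0], 'ee_pos': [0.232, 0.553, 0.229], 'tcp_rot': [[-0.922, 0.387, -0.001], [0.387, 0.922, -0.002], [0.0, -0.002, -1.0]], 'contact_force': [-0.789, -0.042, 0.173], 'wrist_torque': [0.005, 0.0, -0.005], 'finger_gap': 0.093}
top {'fov_y': 45.998354372116104, 'cx': 249.3388576387789, 'cy': 190.0258680007021, 'k1': -0.1673011534567237, 'world_to_cam': array([[-0.02523388, -0.99963169, -0.0099864 ,  0.02771285],
       [-0.98599963,  0.02653436, -0.16462279,  0.62010843],
       [ 0.16482715,  0.00569251, -0.98630604,  0.90576457],
       [ 0.        ,  0.        ,  0.        ,  1.        ]])}
side {'fov_y': 49.68830292756512, 'cx': 258.6448289552939, 'cy': 183.1417342429047, 'k1': 0.05059903059502544, 'world_to_cam': array([[ 0.9859386 , -0.16660307,  0.01298072, -0.62552693],
       [-0.09991861, -0.65000269, -0.75333444,  0.12298481],
       [ 0.13394533,  0.74144449, -0.65750949,  0.95467459],
       [ 0.        ,  0.        ,  0.        ,  1.        ]])}
wrist {'fov_y': 65.21868641514753, 'cx': 257.8335188419407, 'cy': 192.604217450552, 'k1': -0.07170546771429913, 'tool_from_camera': array([[-1.18091495e-03, -9.54313410e-01, -2.98805156e-01,
         8.39528161e-02],
       [ 9.99999302e-01, -1.11533949e-03, -3.89988902e-04,
         2.86194068e-04],
       [ 3.89024493e-05, -2.98805408e-01,  9.54314061e-01,
        -1.55224570e-01],
       [ 0.00000000e+00,  0.00000000e+00,  0.00000000e+00,
         1.00000000e+00]])}
```

View pics/top0.png

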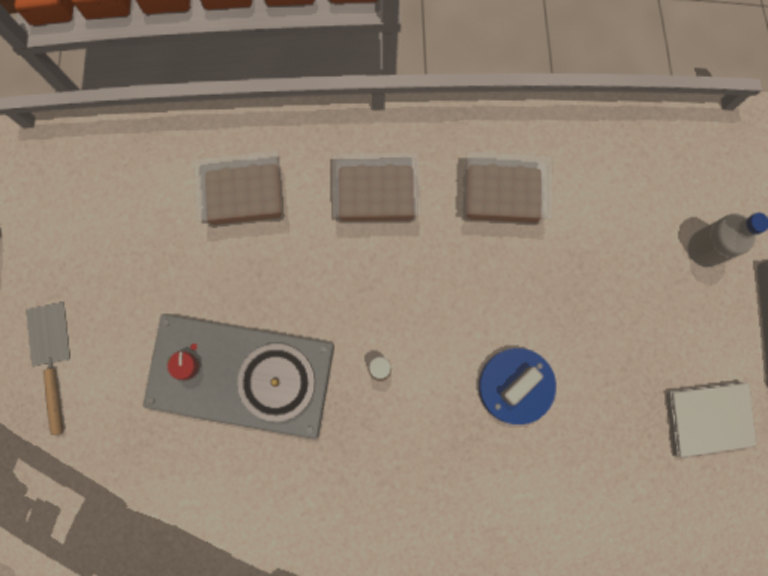

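View pics/side0.png

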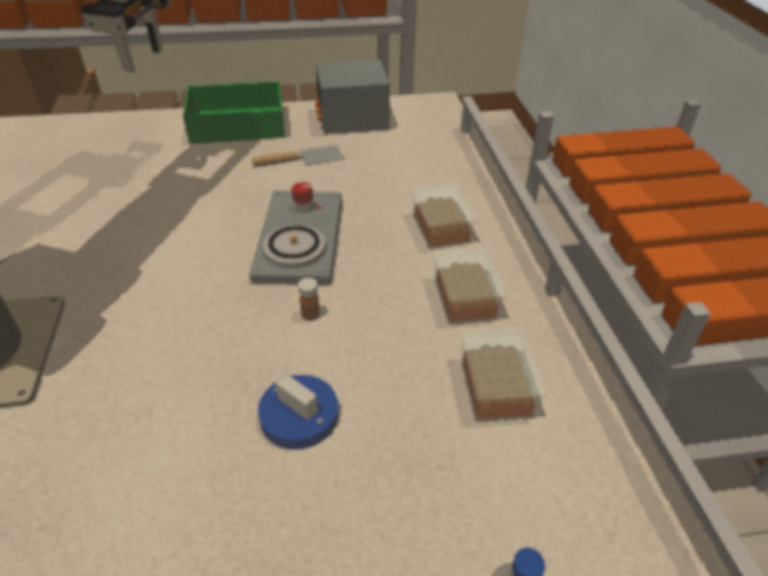

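The top view shows the red cap at about (181,365), the dish and pin at (275,382), the vial at (380,368) and the cover at (518,386), all in 1.5x pixels. The tubs are well away from all of these. Next I measure positions.

```bash
cat >> h.py <<'E'
def comps(mask,amin=15):
    n,l,s,c=cv2.connectedComponentsWithStats(mask.astype(np.uint8)); 
    return [(int(s[i,4]),c[i],l==i) for i in np.argsort(-s[:,4]) if i and s[i,4]>=amin]
E
python3 - <<'E'
from h import *
d=get_image("top"); hsv=cv2.cvtColor(d["img"],cv2.COLOR_RGB2HSV); H,S,V=[hsv[...,i].astype(int) for i in range(3)]
P=depthpts(d)
def show(nm,m,z,amin=8):
    for a,c,mm in comps(m,amin)[:4]:
        print(nm,a,c.round(1),"plane",onplane(d,c,z)[0].round(4),"depthmed",np.median(P[mm],0).round(4))
red=((H<6)|(H>174))&(S>150)&(V>90); red[:180]=0
show("red",red,.073,3)
blue=(H>100)&(H<130)&(S>120); blue[:, 400:]=0
show("blue",blue,.024)
gr=(H>45)&(H<85)&(S>90); gr[:180]=0; show("green",gr,.025,2)
y=(H>15)&(H<30)&(S>120)&(V>80);y[:235]=0;y[270:]=0;y[:,:150]=0;y[:,220:]=0; show("pin",y,.055,2)
# handle: points at z ~ .062 near cover
sub=(P[...,2]>.05)&(P[...,2]<.075); sub[:220]=0; show("z62",sub,.062,20)
for a,c,mm in comps(sub,20)[:4]:
    q=P[mm][:,:2]; w,v=np.linalg.eigh(np.cov(q.T)); print(a,q.mean(0).round(4),v[:,1].round(3),np.sqrt(w*12).round(4))
pts=np.c_[np.where(blue)][:,::-1]
hull=cv2.convexHull(comps(blue)[0][2].astype(np.uint8).nonzero()[1].reshape(-1,1)*0+0) if 0 else None
big=comps(blue)[0][2]; yx=np.c_[np.where(big)][:,::-1].astype(np.int32); hu=cv2.convexHull(yx)
e=cv2.fitEllipse(hu); print("cover ell",e)
# dish ring dark
x0,y0=onplane(d,np.array([[183,254]]),.05)[0][:2]; print(x0,y0)
crop=d["img"][190:310,80:390][:,:,::-1]; cv2.imwrite("pics/topcrop.png",cv2.resize(crop,None,fx=2.5,fy=2.5,interpolation=cv2.INTER_CUBIC))
E
```

```text
red 189 [120.5 244. ] plane [0.5112 0.2805 0.073 ] depthmed [0.511  0.2793 0.073 ]
red 8 [128.9 230.9] plane [0.538 0.263 0.073] depthmed [0.5416 0.2755 0.0267]
blue 1337 [344.2 258. ] plane [ 0.4721 -0.188   0.024 ] depthmed [ 0.4691 -0.1858  0.0239]
pin 13 [182.6 254.4] plane [0.4883 0.1535 0.055 ] depthmed [0.4891 0.1533 0.0544]
z62 313 [348.1 257.2] plane [ 0.4731 -0.1886  0.062 ] depthmed [ 0.4733 -0.1886  0.0611]
z62 295 [121.7 243.6] plane [0.5126 0.2812 0.062 ] depthmed [0.5115 0.2776 0.072 ]
z62 166 [253.  244.5] plane [0.5051 0.0068 0.062 ] depthmed [0.5048 0.0068 0.0699]
z62 24 [182.4 254.2] plane [0.4884 0.1529 0.062 ] depthmed [0.4891 0.1544 0.0532]
313 [ 0.4731 -0.1889] [-0.67   0.743] [0.0222 0.0602]
295 [0.5122 0.2787] [0.141 0.99 ] [0.0335 0.038 ]
166 [0.5048 0.0068] [0.034 0.999] [0.0254 0.0261]
24 [0.4886 0.1542] [-0.143  0.99 ] [0.0095 0.0113]
cover ell ((344.8990783691406, 257.378173828125), (48.825592041015625, 49.148216247558594), 160.05393981933594)
0.48920318641569815 0.153458793560295
```

View pics/topcrop.png

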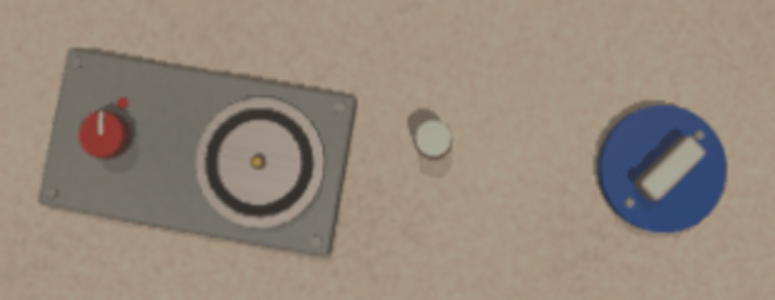

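Checks: the cap-to-pin distance comes out at 128.5 mm against 130, and the cap, pin and handle heights match the given values. The chamber yaw is about -0.17 rad. I'm moving above the cap.

```bash
python3 -m pendant '[[[-0.02,-0.008,0],0.05],[[-0.036,-0.014,0.006],0],[[-0.036,-0.014,0.006],0],[[-0.036,-0.014,0.006],0],[[-0.036,-0.014,0.006],0],[[-0.036,-0.014,0.006],0],[[-0.036,-0.014,0.006],0],[[-0.036,-0.014,0.006],0],[[-0.036,-0.014,0.006],0],[[-0.036,-0.014,0.006],0],[[-0.02,-0.008,0.004],0],[[0,0,0],0.14],[[0,0,0],0.14],[[0,0,0],0.14],[[0,0,0],0.14],[[0,0,0],0.14],[[0,0,0],0.14],[[0,0,0],0.14],[[0,0,0],0.14],[[0,0,0],0.08]]' -1 40
cat > w.py <<'E'
from h import *
import sys
st=observe();d=get_image("wrist");save(d,sys.argv[1])
R=np.array(st["tcp_rot"]);p=np.array(st["ee_pos"]);print("t",st["t"],"tcp",p.round(4),"x",R[:,0].round(3),"y",R[:,1].round(3),"q6",st["qpos"][5])
hsv=cv2.cvtColor(d["img"],cv2.COLOR_RGB2HSV); H,S,V=[hsv[...,i].astype(int) for i in range(3)]
P=depthpts(d,st)
if sys.argv[2]=="cap":
    red=((H<6)|(H>174))&(S>130)&(V>70)&(P[...,2]>.066)
    for a,c,m in comps(cv2.morphologyEx(red.astype(np.uint8),cv2.MORPH_CLOSE,np.ones((9,9))),100)[:2]:
        (cx,cy),r=cv2.minEnclosingCircle(np.c_[np.where(m)][:,::-1].astype(np.int32))
        w=onplane(d,[[cx,cy]],.073,st)[0]; print("cap",a,(cx,cy),w.round(4),np.median(P[m],0).round(4),"tool delta",(R.T@(w-p)).round(4))
    g=(H>40)&(H<90)&(S>90)
    for a,c,m in comps(g,10)[:2]: print("green",a,c,onplane(d,c,.025,st)[0].round(4))
    r2=((H<6)|(H>174))&(S>130)&(V>70)&(P[...,2]<.04)
    for a,c,m in comps(r2,10)[:2]: print("reddot",a,c,onplane(d,c,.025,st)[0].round(4))
    wl=(S<70)&(V>110)&(P[...,2]>.068)
    for a,c,m in comps(wl,10)[:3]: print("line",a,c,onplane(d,c,.073,st)[0].round(4))
E
python3 w.py w1 cap
```

```text
t: 2.2
ee_pos: [0.4997, 0.2683, 0.1714]
tcp_rot: [[0.082, 0.997, -0.0], [0.997, -0.082, -0.0], [-0.0, -0.0, -1.0]]
contact_force: [-0.1, 1.2, 0.3]
finger_gap: 0.0931
t 2.2 tcp [0.4997 0.2683 0.1714] x [ 0.082  0.997 -0.   ] y [ 0.997 -0.082 -0.   ] q6 0.4847332114442732
cap 1421 (271.7973937988281, 177.20176696777344) [0.513  0.2859 0.073 ] [0.5129 0.2857 0.0731] tool delta [0.0187 0.0119 0.0984]
green 60 [278.6        140.06666667] [0.5238 0.3111 0.025 ]
reddot 58 [299.  171.5] [0.5427 0.2771 0.025 ]
line 244 [260.8442623  329.45081967] [0.4903 0.1223 0.073 ]
line 140 [377.47142857 255.62142857] [0.6093 0.1999 0.073 ]
line 70 [133.61428571 354.18571429] [0.3463 0.0967 0.073 ]
```

View pics/w1.png

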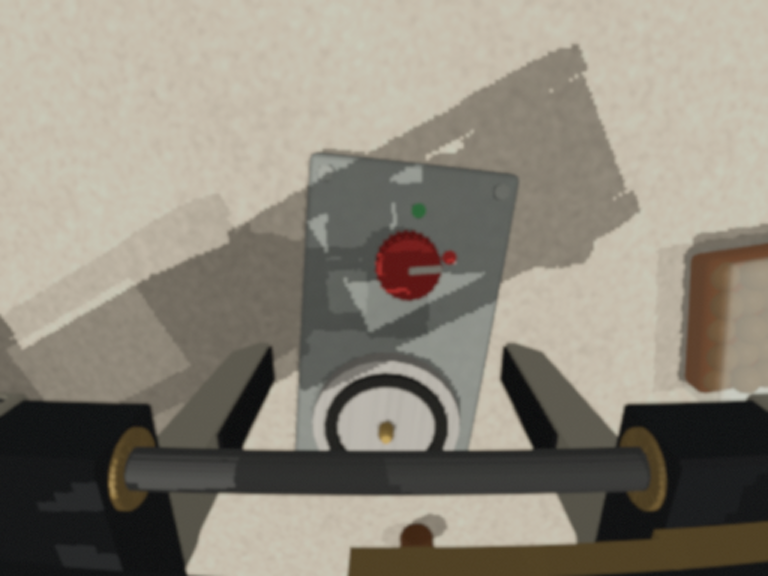

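The wrist view has the cap at (408,267), with the line just anticlockwise of the red dot. It disagrees with the top view by up to 5 mm in y, so I centre, settle and look again from closer.

```bash
python3 -m pendant '[[[0.008,0.006,0.015],0],[[0.008,0.005,0.015],0],[[0,0,0.01],0],[[0,0,0],0],[[0,0,0],0]]'
python3 w.py w2 cap
python3 - <<'E'
from h import *
d=get_image("side"); save(d,"side1")
hsv=cv2.cvtColor(d["img"],cv2.COLOR_RGB2HSV); H,S,V=[hsv[...,i].astype(int) for i in range(3)]
P=depthpts(d)
y=(H>12)&(H<32)&(S>110)&(V>60); y[:,:180]=0;y[:140]=0;y[180:]=0;y[:,220:]=0
for a,c,m in comps(y,2)[:3]: print("pin?",a,c,onplane(d,c,.053)[0].round(4),np.median(P[m],0).round(4))
m=(P[...,2]>.035)&(P[...,2]<.043)
for a,c,mm in comps(m,100)[:4]: print(a,c,np.median(P[mm],0).round(4))
E
```

```text
t: 2.75
ee_pos: [0.5117, 0.2831, 0.1316]
tcp_rot: [[0.076, 0.997, -0.001], [0.997, -0.076, -0.0], [-0.0, -0.001, -1.0]]
contact_force: [0.6, 0.4, 1.0]
finger_gap: 0.0929
t 2.75 tcp [0.5117 0.2831 0.1316] x [ 0.076  0.997 -0.   ] y [ 0.997 -0.076 -0.001] q6 0.4942013958512435
cap 1909 (260.8717346191406, 208.64126586914062) [0.514  0.2872 0.073 ] [0.5135 0.286  0.0731] tool delta [0.0043 0.002  0.0586]
green 80 [269.5   163.875] [0.5239 0.311  0.025 ]
reddot 68 [292.35294118 198.22058824] [0.5427 0.2773 0.025 ]
line 159 [377.34591195 255.55345912] [0.6052 0.2392 0.073 ]
line 123 [273.05691057 213.44715447] [0.5229 0.2826 0.073 ]
line 100 [330.47 329.22] [0.5673 0.1679 0.073 ]
pin? 7 [195.42857143 159.28571429] [0.4897 0.1494 0.053 ] [0.4889 0.1522 0.0521]
318 [195.47484277 160.90566038] [0.4895 0.1584 0.0402]
276 [196.02898551 167.76086957] [0.4901 0.1212 0.0398]
224 [112.50892857  22.92857143] [0.1836 1.1914 0.0393]
113 [490.27433628  54.32743363] [1.6555 0.6608 0.0386]
```

View pics/w2.png

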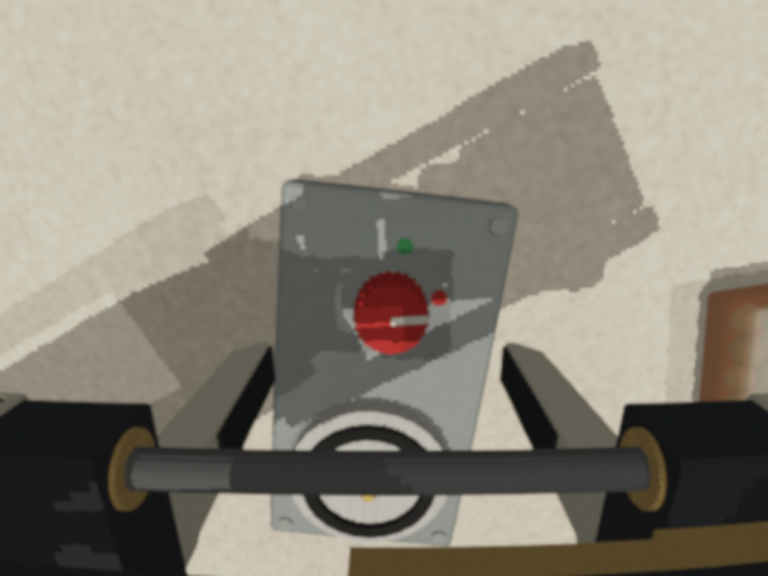

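Run:
```python
from h import *
st=observe();p=np.array(st["ee_pos"]);R=np.array(st["tcp_rot"])
for n in("wrist","top","side"):
    d=get_image(n); P=depthpts(d,st)
    m=(abs(P[...,2]-.073)<.0025)&(np.hypot(P[...,0]-.512,P[...,1]-.283)<.027)
    if n=="wrist":
        hsv=cv2.cvtColor(d["img"],cv2.COLOR_RGB2HSV)
    c=comps(m,10)
    if not c: print(n,"none",m.sum()); continue
    uv=np.c_[np.where(c[0][2])][:,::-1].astype(np.int32)
    hu=cv2.convexHull(uv)[:,0]; w=onplane(d,hu,.073,st)[:,:2]
    A=np.c_[2*w,np.ones(len(w))]; s=np.linalg.lstsq(A,(w**2).sum(1),rcond=None)[0]
    print(n,c[0][0],"centre",s[:2].round(4),"r",np.sqrt(s[2]+s[0]**2+s[1]**2).round(4),"mean",P[c[0][2]].mean(0).round(4))
```

```text
wrist 1754 centre [0.513  0.2839] r 0.0188 mean [0.5131 0.2842 0.0732]
top 212 centre [0.5125 0.2809] r 0.0187 mean [0.5122 0.2808 0.073 ]
side 79 centre [0.5132 0.2789] r 0.0193 mean [0.5135 0.2787 0.0729]
```

The circle fits give radius about 19 mm in all three views. The centre is (0.513, 0.282) to within about 2.5 mm. Descending and gripping the cap.

```bash
python3 -m pendant '[[[-0.001,0.001,0.02],0],[[0,0,0.025],0],[[0,0,0.02],0],[[0,0,0.012],0],[[0,0,0.004],0],[[0,0,0],0]]'
python3 -m pendant '[[[0,0,0],0],[[0,0,0],0],[[0,0,0],0],[[0,0,0],0],[[0,0,0],0],[[0,0,0],0],[[0,0,0],0],[[0,0,0],0],[[0,0,0],0],[[0,0,0],0]]' 1 25
python3 -c "
from h import *
s=observe();print(s['contact_force'],s['wrist_torque'],s['qpos'])"
```

```text
t: 3.6
ee_pos: [0.5129, 0.2823, 0.0507]
tcp_rot: [[0.077, 0.997, -0.0], [0.997, -0.077, -0.0], [-0.0, -0.0, -1.0]]
contact_force: [-0.4, -0.1, -0.5]
finger_gap: 0.093
t: 4.6
ee_pos: [0.5134, 0.2823, 0.0507]
tcp_rot: [[0.077, 0.997, 0.001], [0.997, -0.077, 0.0], [0.0, 0.001, -1.0]]
contact_force: [4.4, -0.0, -4.0]
finger_gap: 0.0373
[ 4.41872021 -0.03218898 -3.96914708] [-0.0793403  -0.67756471  0.01304777] [ 4.15347979e-01  2.47314391e-01  1.69607601e+00 -3.31040363e-04
  1.19734606e+00  4.92627180e-01]
```

Gripped at a gap of 37 mm. Now I twist anticlockwise seen from above, which is a negative turn about the downward tool z.

```bash
python3 -m pendant '[[[0,0,0],-0.05],[[0,0,0],-0.1],[[0,0,0],-0.1],[[0,0,0],-0.1],[[0,0,0],-0.1],[[0,0,0],-0.1],[[0,0,0],-0.1],[[0,0,0],-0.1],[[0,0,0],-0.1],[[0,0,0],-0.1],[[0,0,0],-0.1],[[0,0,0],0]]'
python3 -c "
from h import *
s=observe();print(s['contact_force'],s['wrist_torque'],s['qpos'])"
```

```text
t: 5.8
ee_pos: [0.5139, 0.2825, 0.0507]
tcp_rot: [[-0.829, 0.56, 0.002], [0.56, 0.829, 0.001], [-0.001, 0.001, -1.0]]
contact_force: [7.5, 1.0, -5.5]
finger_gap: 0.0373
[ 7.50602505  1.03852012 -5.46191517] [ 0.11161531 -1.12950775  0.05320073] [ 4.15354475e-01  2.47486989e-01  1.69580139e+00 -3.07838691e-04
  1.19640479e+00 -5.61001347e-01]
```

```bash
python3 -m pendant '[[[0,0,0],-0.08],[[0,0,0],-0.08],[[0,0,0],-0.08],[[0,0,0],0]]'
python3 -c "
from h import *
s=observe();print(s['contact_force'],s['wrist_torque'],s['qpos'])"
python3 -m pendant '[[[0,0,0],-0.06],[[0,0,0],-0.06],[[0,0,0],0]]'
python3 -c "
from h import *
s=observe();print(s['contact_force'],s['wrist_torque'],s['qpos'])"
```

```text
t: 6.2
ee_pos: [0.5136, 0.2827, 0.0508]
tcp_rot: [[-0.937, 0.348, 0.001], [0.348, 0.937, 0.001], [-0.001, 0.001, -1.0]]
contact_force: [5.0, 2.3, -4.4]
finger_gap: 0.0377
[ 5.04218371  2.31981581 -4.39920905] [ 0.31895409 -0.81263189 -0.28344372] [ 4.15550303e-01  2.47344954e-01  1.69583957e+00  4.82873851e-04
  1.19685185e+00 -7.99821882e-01]
t: 6.5
ee_pos: [0.5132, 0.2828, 0.0508]
tcp_rot: [[-0.972, 0.235, 0.001], [0.235, 0.972, 0.001], [-0.0, 0.001, -1.0]]
contact_force: [3.5, 4.3, -2.3]
finger_gap: 0.0375
[ 3.45853652  4.28805052 -2.34707941] [ 0.49437137 -0.5464058  -0.40816203] [ 4.15762683e-01  2.47125571e-01  1.69599339e+00  7.81661981e-04
  1.19750970e+00 -9.17918606e-01]
```

The twist torque jumped from 0.05 to -0.41 N m, so the stop is reached. Releasing, lifting and checking.

```bash
python3 -m pendant '[[[0,0,0],0],[[0,0,0],0],[[0,0,0],0],[[0,0,0],0],[[0,0,0],0],[[0,0,-0.02],0],[[0,0,-0.04],0],[[0,0,-0.04],0],[[0,0,-0.01],0],[[0,0,0],0]]' -1
python3 - <<'E'
from h import *
st=observe();d=get_image("wrist");P=depthpts(d,st);save(d,"w3")
hsv=cv2.cvtColor(d["img"],cv2.COLOR_RGB2HSV)
m=(hsv[...,1]<90)&(hsv[...,2]>90)&(abs(P[...,2]-.073)<.003)&(np.hypot(P[...,0]-.513,P[...,1]-.282)<.022)
q=P[m][:,:2];w,v=np.linalg.eigh(np.cov(q.T)); print(m.sum(),q.mean(0),v[:,1],np.arctan2(v[1,1],v[0,1]))
hsv=cv2.cvtColor(d["img"],cv2.COLOR_RGB2HSV)
g=(hsv[...,0]>40)&(hsv[...,0]<90)&(hsv[...,1]>90)
for a,c,mm in comps(g,10)[:2]: print("green",a,c,onplane(d,c,.025,st)[0].round(4))
E
```

```text
t: 7.5
ee_pos: [0.5145, 0.283, 0.1635]
tcp_rot: [[-0.972, 0.236, 0.005], [0.236, 0.972, 0.002], [-0.004, 0.003, -1.0]]
contact_force: [-0.4, 0.2, 0.4]
finger_gap: 0.0929
127 [0.51650844 0.29120875] [0.26531408 0.96416204] 1.3022666605293944
green 58 [285.93103448 186.72413793] [0.5237 0.3109 0.025 ]
```

View pics/w3.png

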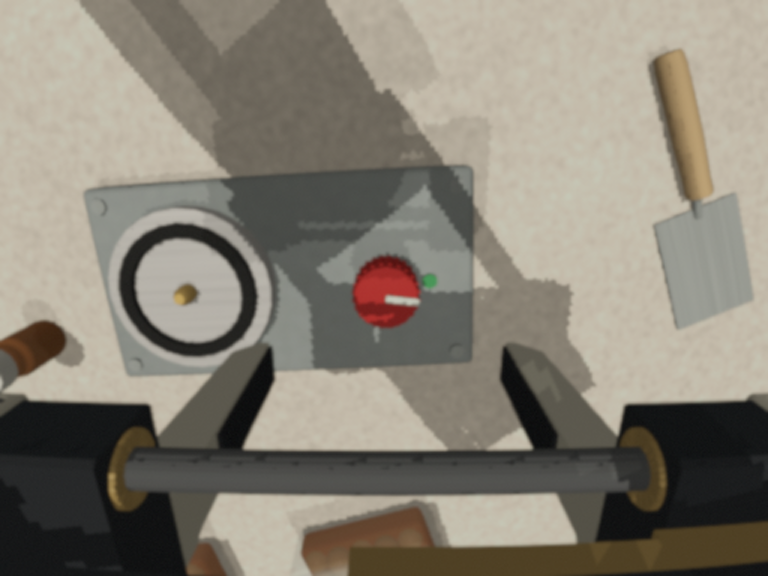

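The white line now points at the green dot, at yaw about 1.30 rad, so the vent is at its stop. The pin is at about (185,293). I measure the pin here, then go to the cover.

```bash
cat > pin.py <<'E'
from h import *
def ringc(d,st,zt=.045):
    P=depthpts(d,st); hsv=cv2.cvtColor(d["img"],cv2.COLOR_RGB2HSV)
    m=(hsv[...,2]<75)&(abs(P[...,2]-zt)<.004)&(np.hypot(P[...,0]-.489,P[...,1]-.154)<.06)
    c=comps(m,50)
    if not c: print("noring");return
    cs,_=cv2.findContours(c[0][2].astype(np.uint8),cv2.RETR_EXTERNAL,cv2.CHAIN_APPROX_NONE)
    w=onplane(d,cs[0][:,0],zt,st)[:,:2]
    A=np.c_[2*w,np.ones(len(w))]; s=np.linalg.lstsq(A,(w**2).sum(1),rcond=None)[0]
    print("ring",s[:2].round(4),"r",np.sqrt(s[2]+s[0]**2+s[1]**2).round(4))
def pint(d,st):
    P=depthpts(d,st)
    m=(P[...,2]>.0525)&(P[...,2]<.058)&(np.hypot(P[...,0]-.489,P[...,1]-.154)<.02)
    for a,c,mm in comps(m,3)[:1]: print("pin",a,c.round(1),onplane(d,c,.055,st)[0].round(4),P[mm].mean(0).round(4))
E
python3 - <<'E'
from pin import *
st=observe()
for n in("wrist","top","side"):
    d=get_image(n);print(n); ringc(d,st); pint(d,st)
E
```

```text
wrist
ring [0.4883 0.1568] r 0.0443
pin 66 [119.9 200.3] [0.4883 0.1563 0.055 ] [0.4884 0.1561 0.0546]
top
ring [0.4882 0.154 ] r 0.0433
pin 11 [181.9 254.2] [0.4887 0.155  0.055 ] [0.4887 0.155  0.0549]
side
ring [0.4891 0.1546] r 0.0419
pin 7 [195.1 158. ] [0.4893 0.1524 0.055 ] [0.4893 0.1526 0.0549]
```

```bash
python3 -m pendant '[[[-0.003,-0.02,0],0],[[-0.006,-0.04,0],0],[[-0.006,-0.04,0],0],[[-0.006,-0.04,0],0],[[-0.006,-0.04,0],0],[[-0.006,-0.04,0],0],[[-0.006,-0.04,0],0],[[-0.006,-0.04,0],0],[[-0.006,-0.04,0],0],[[-0.006,-0.04,0],0],[[-0.006,-0.04,0],0],[[-0.006,-0.04,0],0],[[-0.002,-0.008,0],0],[[0,0,0],0.14],[[0,0,0],0.14],[[0,0,0],0.14],[[0,0,0],0.14],[[0,0,0],0.04],[[0,0,0],0],[[0,0,0],0]]'
cat > cov.py <<'E'
from h import *
import sys
st=observe();p=np.array(st["ee_pos"]);R=np.array(st["tcp_rot"]);print("tcp",p.round(4),R[:,0].round(3),R[:,1].round(3),"q6",st["qpos"][5])
for n in("wrist","top","side"):
    d=get_image(n);P=depthpts(d,st)
    if n=="wrist": save(d,sys.argv[1])
    m=(abs(P[...,2]-.062)<.004)&(np.hypot(P[...,0]-.473,P[...,1]+.188)<.05)
    for a,c,mm in comps(m,20)[:1]:
        uv=np.c_[np.where(mm)][:,::-1].astype(np.int32)
        w=onplane(d,cv2.convexHull(uv)[:,0],.062,st)[:,:2].astype(np.float32)
        rc=cv2.minAreaRect(w*1000); q=P[mm][:,:2]; ww,v=np.linalg.eigh(np.cov(q.T))
        print(n,"handle",a,"rect",rc,"mean",q.mean(0).round(4),"axis",v[:,1].round(3),np.sqrt(12*ww).round(4))
        print(" tool d",(R.T@(np.r_[np.array(rc[0])/1000,.062]-p)).round(4))
    hsv=cv2.cvtColor(d["img"],cv2.COLOR_RGB2HSV)
    m=(hsv[...,0]>100)&(hsv[...,0]<130)&(hsv[...,1]>100)&(abs(P[...,2]-.024)<.003)&(np.hypot(P[...,0]-.473,P[...,1]+.188)<.08)
    for a,c,mm in comps(m,20)[:1]:
        uv=np.c_[np.where(mm)][:,::-1].astype(np.int32)
        w=onplane(d,cv2.convexHull(uv)[:,0],.024,st)[:,:2]
        A=np.c_[2*w,np.ones(len(w))]; s=np.linalg.lstsq(A,(w**2).sum(1),rcond=None)[0]
        print(n,"disc",s[:2].round(4),"r",np.sqrt(s[2]+s[0]**2+s[1]**2).round(4))
E
python3 cov.py w4
```

```text
t: 9.7
ee_pos: [0.4712, -0.1885, 0.1596]
tcp_rot: [[-0.671, 0.742, -0.002], [0.742, 0.671, 0.001], [0.002, -0.001, -1.0]]
contact_force: [-0.4, 0.0, 0.4]
finger_gap: 0.0931
tcp [ 0.4712 -0.1885  0.1596] [-0.671  0.742  0.002] [ 0.742  0.671 -0.001] q6 -1.2166465121450802
wrist handle 1507 rect ((473.8597412109375, -188.6633758544922), (21.2889461517334, 58.363914489746094), 41.47477340698242) mean [ 0.4733 -0.1882] axis [-0.658  0.753] [0.0214 0.0584]
 tool d [-0.002   0.0019  0.0976]
wrist disc [ 0.4746 -0.1891] r 0.0539
top handle 128 rect ((462.4635925292969, -177.46607971191406), (21.89948272705078, 24.99260711669922), 43.02437210083008) mean [ 0.4623 -0.178 ] axis [-0.699  0.716] [0.0216 0.0256]
 tool d [0.0139 0.001  0.0976]
top disc [ 0.4673 -0.178 ] r 0.0434
side handle 266 rect ((475.5627136230469, -192.1021270751953), (22.29050636291504, 60.7845344543457), 41.17082214355469) mean [ 0.4758 -0.1925] axis [-0.66   0.752] [0.0215 0.0593]
 tool d [-0.0057  0.0009  0.0976]
side disc [ 0.4749 -0.1922] r 0.0526
```

View pics/w4.png

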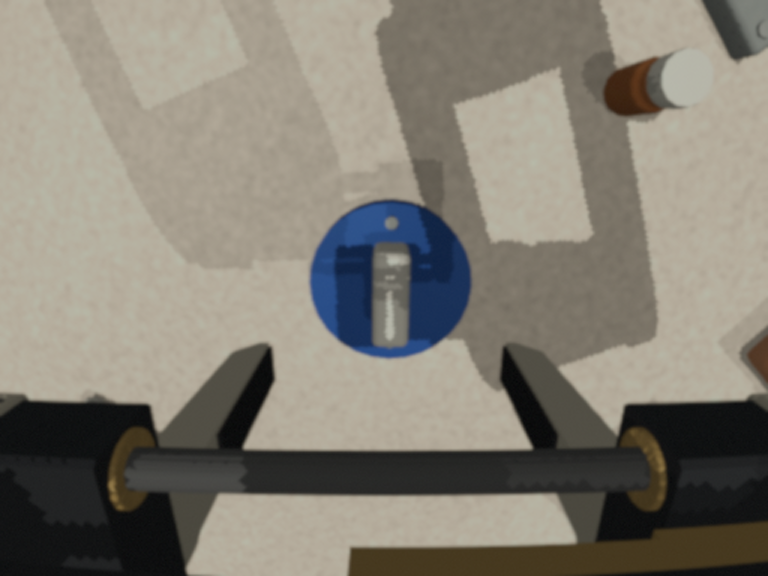

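The handle is at about (392,293), aligned with the jaws. Wrist and top agree within 1 mm. Descending so the fingertips sit 6 mm above the disc, then gripping.

```bash
python3 -m pendant '[[[-0.0015,0.0015,0.02],0.01],[[0,0,0.035],0],[[0,0,0.03],0],[[0,0,0.02],0],[[0,0,0.01],0],[[0,0,0.003],0],[[0,0,0],0]]'
python3 -m pendant '[[[0,0,0],0],[[0,0,0],0],[[0,0,0],0],[[0,0,0],0],[[0,0,0],0],[[0,0,0],0],[[0,0,0],0],[[0,0,0],0],[[0,0,0],0],[[0,0,0],0]]' 1 45
python3 -m pendant '[[[0,0,-0.01],0],[[0,0,-0.03],0],[[0,0,-0.03],0],[[0,0,-0.02],0],[[0,0,0],0],[[0,0,0],0],[[0,0,0],0]]'
python3 - <<'E'
from h import *
s=observe();print(s['contact_force'],s['wrist_torque'],s["t"])
for n in("wrist","top","side"): save(get_image(n),n+"5")
E
```

```text
t: 10.55
ee_pos: [0.4741, -0.1895, 0.0431]
tcp_rot: [[-0.662, 0.75, 0.0], [0.75, 0.662, -0.0], [-0.0, 0.0, -1.0]]
contact_force: [-0.6, 0.2, 0.1]
finger_gap: 0.0929
t: 11.55
ee_pos: [0.4738, -0.1893, 0.0426]
tcp_rot: [[-0.662, 0.75, 0.0], [0.75, 0.662, 0.0], [0.0, 0.0, -1.0]]
contact_force: [0.1, -0.1, -0.3]
finger_gap: 0.0222
t: 12.25
ee_pos: [0.4727, -0.1888, 0.1309]
tcp_rot: [[-0.662, 0.75, -0.002], [0.75, 0.662, 0.001], [0.003, -0.001, -1.0]]
contact_force: [0.2, 0.3, -3.4]
finger_gap: 0.0218
[ 0.22601618  0.2512727  -3.42897375] [-0.04283113  0.01904882  0.01043505] 12.25
```

View pics/side5.png

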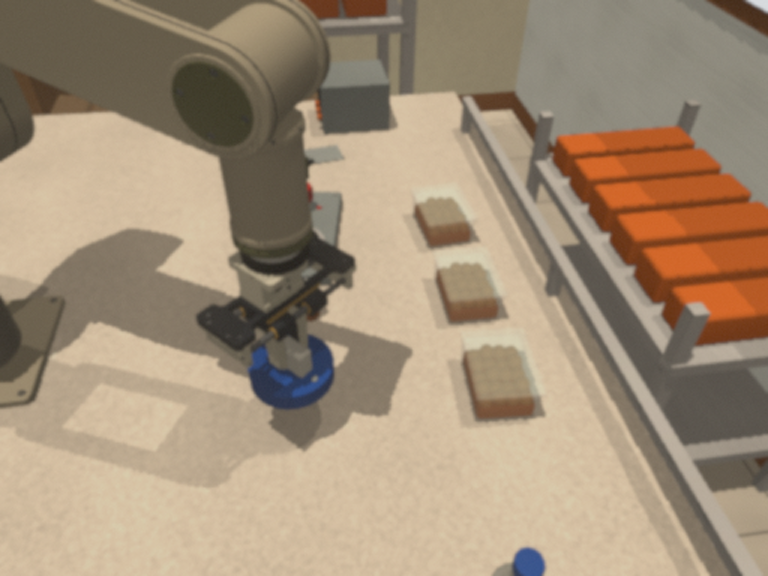

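View pics/wrist5.png

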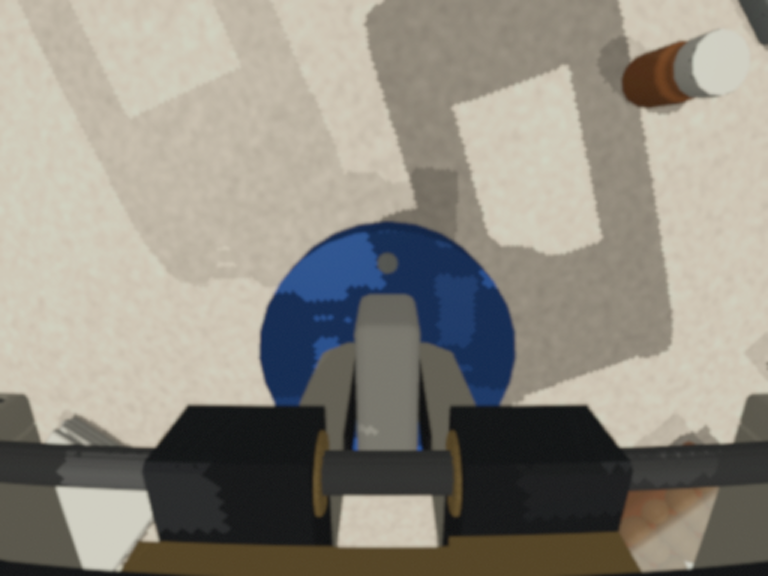

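The cover is lifted level and weighs about 3.4 N. I raise it 30 mm to clear the vial, then carry it over the pin.

```bash
python3 -m pendant '[[[0,0,-0.015],0],[[0,0,-0.015],0],[[0.0105,0.0096,0],0],[[0.02,0.02,0],0],[[0.025,0.024,0],0],[[0.025,0.024,0],0],[[0.025,0.024,0],0],[[0.025,0.024,0],0],[[0.025,0.024,0],0],[[0.025,0.024,0],0],[[0.025,0.024,0],0],[[0.02,0.02,0],0],[[0.015,0.014,0],0],[[0.008,0.008,0],0],[[0,0,0],0],[[0,0,0],0],[[0,0,0],0]]'
python3 - <<'E'
from h import *
s=observe();print(s['ee_pos'],s['contact_force'],s["t"],s["qpos"])
for n in("wrist","side"): save(get_image(n),n+"6")
E
```

```text
t: 14.1
ee_pos: [0.4891, 0.1546, 0.1627]
tcp_rot: [[-0.661, 0.75, 0.0], [0.75, 0.661, -0.0], [-0.0, -0.0, -1.0]]
contact_force: [-0.2, -0.6, -2.7]
finger_gap: 0.022
[0.48908552 0.15464667 0.16267832] [-0.23632879 -0.59741104 -2.74804305] 14.1 [ 2.06514427e-01 -6.42885805e-02  1.81063083e+00 -3.49575324e-04
  1.39530708e+00 -5.15492263e-01]
```

View pics/side6.png

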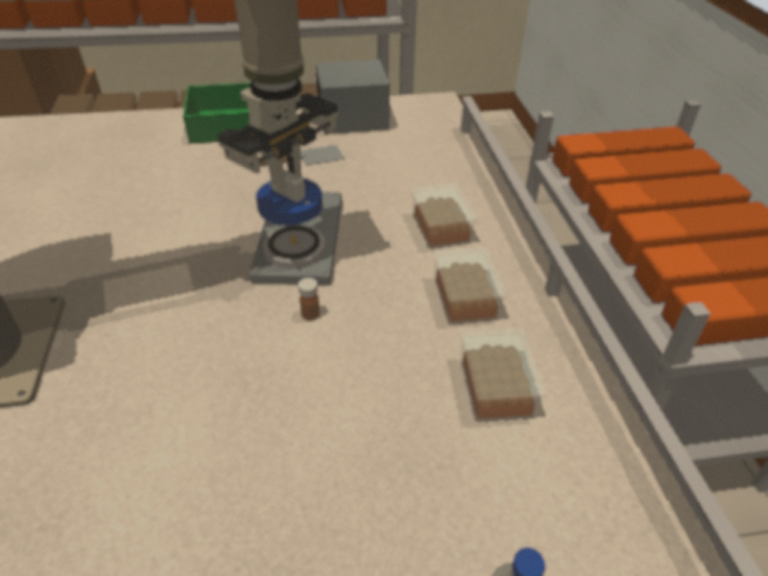

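View pics/wrist6.png

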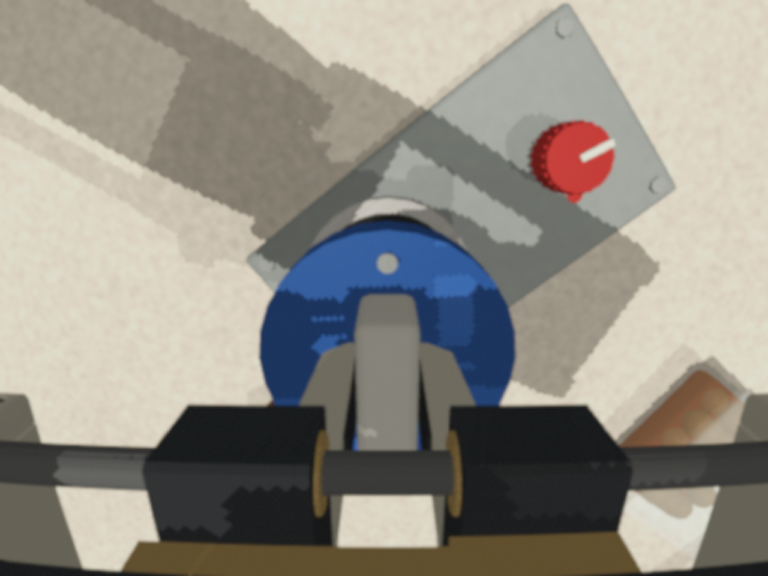

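The side view shows the cover above the dish with the ring at (293,241), and the tubs and vial undisturbed. The wrist view shows the cap still open. I compare cover and pin in the same side picture before lowering.

Run:
```python
from pin import *
from scipy.optimize import least_squares
st=observe(); zt=st["ee_pos"][2]-.0426+.024
for n in("side","wrist"):
    d=get_image(n);P=depthpts(d,st); hsv=cv2.cvtColor(d["img"],cv2.COLOR_RGB2HSV)
    if n=="side": ringc(d,st); pint(d,st)
    b=(hsv[...,0]>100)&(hsv[...,0]<130)&(hsv[...,1]>100)&(np.hypot(P[...,0]-.489,P[...,1]-.154)<.09)
    print(n,"z pct",np.percentile(P[b][:,2],[5,50,80,95]).round(4),zt)
    m=b&(abs(P[...,2]-zt)<.003)
    q=P[m][:,:2]; h=cv2.convexHull(q.astype(np.float32))[:,0]
    # keep hull points, fit circle of known radius robustly
    f=lambda c: np.hypot(*(h-c).T)-.055
    s=least_squares(f,[.489,.155],loss="soft_l1",f_scale=.001); print(n,m.sum(),s.x.round(4),"res",np.abs(f(s.x)).max().round(4), len(h))
```

```text
ring [0.49   0.1533] r 0.0447
pin 7 [195.1 157.7] [0.4894 0.1537 0.055 ] [0.4894 0.1534 0.0552]
side z pct [0.1403 0.1443 0.1455 0.1468] 0.14404758359093664
side 315 [0.4859 0.1495] res 0.0093 23
wrist z pct [0.1427 0.1442 0.1447 0.1453] 0.14404758359093664
wrist 11022 [0.4896 0.1536] res 0.0063 60
```

The partial side fit is unreliable (residual 9 mm), so I ignore it. The wrist fit and dead reckoning agree within 2 mm. I lower to near contact and feel.

```bash
python3 -m pendant '[[[0,0,0.015],0],[[0,0,0.02],0],[[0,0,0.015],0],[[0,0,0.008],0],[[0,0,0.003],0],[[0,0,0],0]]'
python3 -m pendant '[[[0,0,0.001],0],[[0,0,0.001],0],[[0,0,0.001],0],[[0,0,0.001],0],[[0,0,0],0]]'
```

```text
t: 14.9
ee_pos: [0.4889, 0.1555, 0.1012]
tcp_rot: [[-0.662, 0.75, -0.001], [0.75, 0.662, -0.0], [0.0, -0.001, -1.0]]
contact_force: [-0.0, 0.8, -1.8]
finger_gap: 0.0219
t: 15.4
ee_pos: [0.489, 0.1555, 0.0976]
tcp_rot: [[-0.662, 0.75, -0.0], [0.75, 0.662, -0.0], [0.0, -0.0, -1.0]]
contact_force: [-0.3, 0.0, -2.3]
finger_gap: 0.0217
```

```bash
python3 -m pendant '[[[0,0,0.001],0],[[0,0,0.001],0],[[0,0,0.0005],0],[[0,0,0],0]]'
```

```text
t: 15.8
ee_pos: [0.489, 0.1555, 0.095]
tcp_rot: [[-0.662, 0.75, -0.0], [0.75, 0.662, -0.0], [0.0, -0.0, -1.0]]
contact_force: [-0.3, -0.9, -2.9]
finger_gap: 0.0219
```

There is no contact 2.6 mm below the expected tip height, so the tip is probably in the hole. Continuing gently.

```bash
python3 -m pendant '[[[0,0,0.001],0],[[0,0,0.001],0],[[0,0,0.001],0],[[0,0,0],0]]'; python3 -m pendant '[[[0,0,0.001],0],[[0,0,0.001],0],[[0,0,0.001],0],[[0,0,0],0]]'
```

```text
t: 16.2
ee_pos: [0.4889, 0.1555, 0.0919]
tcp_rot: [[-0.662, 0.75, -0.0], [0.75, 0.662, -0.0], [0.0, -0.0, -1.0]]
contact_force: [-0.8, -0.8, -2.4]
finger_gap: 0.0215
t: 16.6
ee_pos: [0.4889, 0.1555, 0.0889]
tcp_rot: [[-0.662, 0.75, -0.0], [0.75, 0.662, -0.0], [0.0, -0.0, -1.0]]
contact_force: [0.2, 1.2, -3.0]
finger_gap: 0.0216
```

```bash
python3 -m pendant '[[[0,0,0.001],0],[[0,0,0.001],0],[[0,0,0.001],0],[[0,0,0],0],[[0,0,0],0]]'; python3 -m pendant '[[[0,0,0.001],0],[[0,0,0.001],0],[[0,0,0.001],0],[[0,0,0],0],[[0,0,0],0]]'
```

```text
t: 17.1
ee_pos: [0.4892, 0.1555, 0.0864]
tcp_rot: [[-0.662, 0.75, 0.0], [0.75, 0.662, 0.0], [-0.0, 0.0, -1.0]]
contact_force: [-2.6, 0.8, 3.5]
finger_gap: 0.022
t: 17.6
ee_pos: [0.4892, 0.1556, 0.0833]
tcp_rot: [[-0.662, 0.75, 0.0], [0.75, 0.662, 0.0], [-0.0, 0.0, -1.0]]
contact_force: [-2.4, -1.0, 4.4]
finger_gap: 0.0218
```

```bash
python3 -m pendant '[[[0,0,0.001],0],[[0,0,0.001],0],[[0,0,0],0],[[0,0,0],0]]'; python3 -m pendant '[[[0,0,0.001],0],[[0,0,0],0],[[0,0,0],0],[[0,0,0],0]]'
python3 - <<'E'
from pin import *
st=observe();print(st["contact_force"],st["wrist_torque"])
for n in("wrist","side","top"):
    d=get_image(n); save(d,n+"7"); P=depthpts(d,st); hsv=cv2.cvtColor(d["img"],cv2.COLOR_RGB2HSV)
    b=(hsv[...,0]>100)&(hsv[...,0]<130)&(hsv[...,1]>100)&(np.hypot(P[...,0]-.489,P[...,1]-.154)<.07)&(P[...,2]>.05)
    if b.sum(): print(n,b.sum(),"cover top z",np.percentile(P[b][:,2],[20,50,80]).round(4))
E
```

```text
t: 18.0
ee_pos: [0.4893, 0.1555, 0.0826]
tcp_rot: [[-0.662, 0.75, 0.0], [0.75, 0.662, -0.0], [-0.0, 0.0, -1.0]]
contact_force: [-9.1, -2.5, 16.2]
finger_gap: 0.0212
t: 18.4
ee_pos: [0.4893, 0.1556, 0.0825]
tcp_rot: [[-0.662, 0.75, 0.0], [0.75, 0.662, -0.0], [-0.0, 0.0, -1.0]]
contact_force: [-14.0, -4.2, 25.9]
finger_gap: 0.0215
[-13.952935    -4.21772747  25.88718098] [-0.59311663  2.39454788 -0.04008741]
wrist 11517 cover top z [0.0636 0.0642 0.0647]
side 345 cover top z [0.0629 0.0641 0.0653]
top 123 cover top z [0.0624 0.0639 0.0652]
```

View pics/wrist7.png

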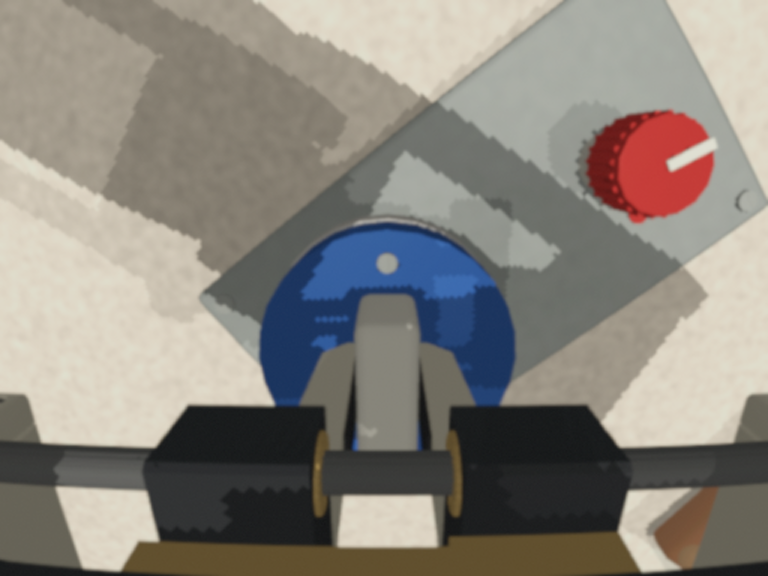

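View pics/side7.png

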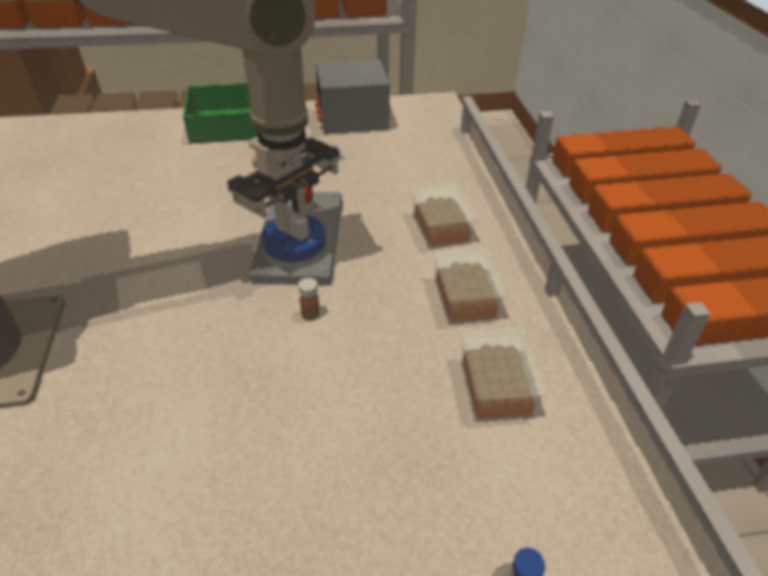

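The cover's top reads 64 mm, which is exactly home (40 + 24). TCP z stopped hard at 82.5 mm with 26 N of push. The vent is open, and the vial and tubs have not moved. Handing in.

```bash
python3 -c "
from cell import *
print(finish_job())"
```

```text
the job is handed in; nothing more can be done
None
```

I twisted the vent cap anticlockwise to its stop, set the cover on the pin and pressed it home. I handed the job in at about 18.5 s, still gripping the handle and pushing down with about 26 N. `finish_job()` reports no verdict, so I don't have one.

**Vent cap:** the twist torque rose sharply to about 0.4 N m at the stop, and the white line points at the green dot. The last wrist picture still shows it open.

**Cover:** it went onto the pin on the first try, so no feeling about was needed. The seal began to push back at the expected height. The arm then stopped hard at TCP z 82.5 mm, and all three cameras put the cover's top at 64 mm, which is fully home. The tool was vertical.

**Bystanders:** the last side picture shows the vial and all three tubs where they stood.

**Checks that disagreed:**
- The cameras differed by up to 5 mm in y on the cap and up to 4 mm on the pin and the handle. Positions of one thing relative to another agreed within about 1 mm.
- A circle fit of the partly hidden cover in the side view had a 9 mm residual, so I ignored it.
- About 14 N of sideways force remained on the tool at the end. The tool had not moved sideways or tilted by then.

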